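# Gauge a press cartridge standing on its heavy end

## Robot

A 6-joint arm with a two-finger parallel gripper is mounted at the origin on the work surface. World frame = base frame: x ahead of the robot, y to its left, z up, the work surface at z = 0. Lengths are in m, angles in rad, forces in N, time in s.
With the tool pointing down it reaches from about 0.35 to 0.975 m from the base axis. Payload 4.9 kg.
Tool frame: the origin (TCP) lies midway between the tips of the shut fingers; the grasp point (between the pads) lies 19 mm behind it; z points along the fingers, y is the line along which they close (so a half turn about z gives the same grasp; the last joint's range is limited). The gripper opens to 85 mm and grips with 20 to 120 N. Pads are 22 mm wide; open, the fingers measure 114 mm over their backs; the gripper's body (76 mm by 85 mm) begins 54 mm behind the grasp point. The pads swing forward as they close: fully open they stand 13 mm farther back than shut.
Start: joints at [1.048, 0.053, 1.613, -0, 1.476, -0.119], TCP at [0.246, 0.575, 0.231] pointing down, gripper open.
Joint ranges: [-3.01, 3.01], [-1.01, 2.22], [0.06, 2.58], [-1.02, 4.17], [0.09, 2.62], [-3.14, 3.14]. Speed limits (rad/s): [2.57, 2.57, 3.14, 3.14, 3.14, 3.14].

## Interface

Orientations are given as a unit quaternion [w, x, y, z].
In Python, from plant import state, grab_frame, camera_info, job_done, spot_in, masks_of, pinpoint gives the robot as it stands.
- The arm moves only by the shell command python3 -m handwheel 'ROWS' [OPENING]. ROWS is JSON, a list that holds one entry, the list of rows, each a list of 6 numbers: the shift along the world's x, y, z in m, then the turn, a rotation vector about the world's x, y, z in degrees. In form: [[[tx, ty, tz, ax, ay, az], ...]]. A call has 1 to 20 rows; each row shifts and turns the commanded pose from where the row before left it; what a row does not reach is not made up. A row lasts 1/12 s, in which the tool goes at most 41.7 mm and 7.16 degrees, less where a joint would pass 70% of its speed; a pose out of reach is approached as far as the arm can. A call is refused whole if a number of a shift passes 0.0417 or a number of a turn 7.16, either way. A call with a gripper value outside its range is refused whole. OPENING is the opening, from 0 (shut) to 1 (fully open), set as the call begins (- or left out, the last holds). The fingers move at their own pace and stop on an object; the grip force is fixed at half the most. Time passes only in rows, so rows that do not move let the fingers close. It gives the time, the measured TCP pose, the force, the opening and the grip force at its end, in the units of the state.
- state(): the state, without advancing time (a new reading comes with each control period).
- grab_frame(name): name is "scene" or "top" or "wrist"; returns (picture, depth): 400x640x3 uint8, blue, green, red; 400x640 float32, m along the optical axis (not along the pixel's ray), 0 where there is no reading.
- camera_info(name): a dict with "fx", "fy", "cx", "cy" (pixels), "T" (4x4, takes a point from camera to world coordinates). Camera axes: x right, y up, looking along -z (the intrinsics and any distortion apply to the point x, -y, -z); pixel columns grow to the right and rows downward; lengths in m; the calibration is good to about 2 mm. The wrist camera is an equidistant fisheye: a pixel r from the principal point sees the ray r / f radians off the axis. A picture is of the moment at which its call begins: read the wrist's pose just before it. camera_info takes no time and is no camera call; for the wrist camera it gives the pose at the moment of the call.
- job_done(): hands the job in; it is judged then, once.
Trained networks look in the newest picture that a camera, given by its name, has taken for a name from the list of things; names that differ only in an ending like _2 or _b are one class to them, and where a whole thing is asked for, a point or a joint stands for the part that bears it (a point fixed in the world has none). Each returns a list of dicts, best first, with "conf" (0 to 1); they miss things now and then, are a little off and sometimes report something else, mostly with a low value. They report only what shows in the picture. A call takes as long as a camera call. They do not tell look-alikes from the thing itself.
- spot_in(camera, thing): "box" ([left, top, width, height] in pixels, round what is visible of it).
- masks_of(camera, thing): "region" (400x640 bool, what is visible of it) and "box" ([left, top, width, height] in pixels, round what is visible of it).
- pinpoint(camera, thing): "position" ([column, row] in pixels: a listed point, or the origin of a listed thing).
The state is a dict: "time": time; "joint_pos": joint angles; "joint_vel": joint speeds; "joint_efforts": joint torques, N m; "tool_pos": TCP position; "tool_rot": TCP orientation; "contact_force": force on the tool from outside, world axes, zero at the start; "ft_torque": the same for the moment, N m; "gripper_width": opening from 0.0 (shut) to 1.0 (fully open); "grasp_force": force on a finger pad.
Only numpy, scipy, OpenCV 4.12 (cv2) and the standard library are available. Lean on these libraries where they do the work, as an engineer would, in place of code of your own. Each camera call takes 0.05 s, during which the arm holds its last target. There are 200 camera calls.

## Task

Check the height of the pressure cartridge that lies on the green mat: its heavy bearing shoe is hidden under one of its two like caps, so lift it by the brass trunnion pin through its middle, see which end sinks, and gently stand it upright, heavy end down, on the dial gauge's granite plate, and let go. Then swing the gauge arm over it by the red ball knob and lower the head until the foot rests on the middle of its top and the plunger is pushed in about 5 mm, never to its stop. Leave the cartridge in the tray and everything else where it is.

Things in the scene. Friction and masses are not known exactly. Their poses are not given: they have to be found in the camera images.
- cartridge_a: cartridge: square steel barrel with 2 like orange caps, 76 mm long, 34 x 34 mm over the caps, 0.30-0.39 kg. Lies on its side, origin at its very middle. x runs along its length (either end may be the heavy one: pose and looks do not tell), y along the brass pin. Centre of mass 13 mm off the middle. Stands on either end. One lies on the mat (the job), one in the tray (leave)
- cartridge_b: second cartridge, looks the same as cartridge_a: all said there holds, but its heavy end may be the other one. Stood on an end, a cartridge's origin is 38 mm above the surface, lying 17 mm. To raise one that hangs slanting: set its low edge on the plate and carry the pin on over that edge
- pin_a (a joint): turn (rad) of cartridge_a's trunnion pin, through its origin along y. Grip its two brass bosses (16 mm round, 46 mm over their flat ends, 6 mm proud of the caps). The barrel turns stiffly on it (0.030 N m): lifted by the pin, the heavy end sinks some 35-60 degrees and stops. Starts anywhere; with the pin held still it grows as the +x end sinks, by that angle
- pin_b (a joint): the same for the trunnion pin of cartridge_b
- mat: green rubber mat, 160 x 140 mm, 3 mm thick, fixed; origin in the middle of its underside
- tray: open aluminium tray, 140 x 140 mm, 22 mm high, floor 3 mm thick, fixed; origin in the middle of its underside
- gauge: comparator stand with dial gauge, fixed: dark granite plate 190 (x) x 250 (y) mm, top 30 mm above the table; origin in the middle of its underside; z up
- plate (a point): middle of the top of the granite plate
- column (a point): where the axis of the upright steel column (22 mm across, 220 mm tall) meets the top of the plate; 60 mm along x and 90 mm along y of the gauge from the plate's middle. A flange 48 mm across and 14 mm high is round its foot
- swivel (a joint): turn (rad) of column, head and arm together about the column, range -1.6 to 1.6; at 0 the arm points along the gauge's -x, growing anticlockwise from above (at +1.57 along -y). Starts at -1.3 to -0.6, clear of the plate's middle; stays where left (about 2 N at the knob)
- head (a joint): travel (m) of the head down the column, 0 (top) to 0.09; at 0 the free foot is 135 mm above the plate; stays where left; about 5 N at the knob moves it down, 14 N up; it must be lowered about 59 mm from 0 for the foot to meet a standing cartridge
- plunger (a joint): how far (m) the sprung plunger is pushed up into the dial, 0 free to 0.012 at its stop; 1.5 to 3 N
- knob (a point): middle of the red ball knob (30 mm across, spins freely) on a 5 mm radius stem standing on the arm, 60 mm from the column axis; 72 mm above the arm's centre line. The dial (56 mm across, at the arm's end, above the foot) reaches up 4 mm below the knob's middle, its stem cap 11 mm above it; the head block is 38 x 42 mm about the column
- foot (a point): middle of the underside of the gauge's flat steel foot (18 mm across), 120 mm from the column axis at the arm's end, 127 mm below the knob's middle when the plunger is free
- ink_tin: dark ink tin, 76 mm across, 55 mm high; bystander
- brayer: black hand roller, 100 mm wide, with wooden handle; bystander
- ink_knife: ink knife, 200 mm long; bystander
- hammer: hammer, 240 mm long; bystander
- copper_plate: copper plate 100 x 130 x 5 mm; bystander
- loupe: black stand loupe, 44 mm across, 30 mm high; bystander
- oil_bottle: amber bottle, 52 mm across, 130 mm high; bystander
There are look-alikes about, which are no part of the job. Leave any turquoise look-alike of the cartridge_b alone.

How it is judged:
By the outcome, as a careful person would: the job done as asked, in the order asked, and still so for the second after the job is handed in, with the robot touching nothing.
It also fails if it takes over 72 s, if anything falls off the work surface, if the arm or the gripper's body presses on something with over 40 N, if the wrist force passes 120 N, or if a joint passes its speed limit or range.

## Working session

There is one attempt and no reset: what is moved stays moved. The work goes in short steps, Python scripts to look and compute and a shell command to move; the robot and the scene stay as the last step left them, time stands still between calls to the robot, and variables do not carry over. Pictures are saved under pics/ and viewed, at most 12 in all, crops included, and the job is handed in when it is done.

```bash
mkdir -p pics; cat > h.py <<'E'
import numpy as np, cv2
from plant import *
np.set_printoptions(precision=4,suppress=True)
def ray(ci,u,v,fish=False):
    x=(u-ci['cx'])/ci['fx']; y=(v-ci['cy'])/ci['fy']
    if fish:
        r=np.hypot(x,y); s=np.sin(r)/r if r>1e-9 else 1.
        d=np.array([x*s,-y*s,-np.cos(r)])
    else: d=np.array([x,-y,-1.])
    T=np.array(ci['T']); return T[:3,3],T[:3,:3]@d
def onz(ci,u,v,z,fish=False):
    o,d=ray(ci,u,v,fish); return o+d*(z-o[2])/d[2]
def cloud(ci,D,fish=False):
    v,u=np.mgrid[0:400,0:640]; x=(u-ci['cx'])/ci['fx']; y=(v-ci['cy'])/ci['fy']
    if fish:
        r=np.hypot(x,y)+1e-9; t=np.tan(np.minimum(r,1.5))/r; x=x*t;y=y*t
    P=np.stack([x*D,-y*D,-D],-1); T=np.array(ci['T']); return P@T[:3,:3].T+T[:3,3]
E
python3 - <<'E'
from h import *
for c in ('scene','top'):
    im,D=grab_frame(c); cv2.imwrite(f'pics/{c}0.png',im); np.savez(f'pics/{c}0.npz',D=D)
    ci=camera_info(c); P=cloud(ci,D); print(c,ci['fx'],np.array(ci['T'])[:3,3])
    for t in ('cartridge_a','mat','tray','gauge','knob','foot','column','plate'):
        for q in pinpoint(c,t)[:4]:
            u,v=q['position']; ui,vi=int(np.clip(u,0,639)),int(np.clip(v,0,399)); print(t,round(q['conf'],2),np.round(q['position']),P[vi,ui])
s=state();print(s['tool_pos'],s['tool_rot'],s['time'],s['contact_force'])
E
```

```text
scene 479.6210045931682 [1.5476 0.0885 1.1927]
cartridge_a 0.78 [372. 300.] [0.736  0.1795 0.0298]
cartridge_a 0.75 [280. 208.] [ 0.3738 -0.13    0.0292]
cartridge_a 0.74 [266. 248.] [ 0.5614 -0.1517  0.0288]
cartridge_a 0.68 [318. 206.] [0.3664 0.0016 0.0344]
mat 0.81 [271. 249.] [ 0.5677 -0.1377  0.0322]
mat 0.38 [196. 237.] [ 0.5359 -0.3825  0.0422]
tray 0.84 [198. 236.] [ 0.5309 -0.3815  0.0368]
tray 0.35 [437. 226.] [ 0.4046  0.4061 -0.0002]
gauge 0.55 [231. 193.] [ 0.2969 -0.3229  0.0138]
knob 0.6 [429. 198.] [0.5774 0.3209 0.2931]
foot 0.51 [438. 227.] [0.4082 0.4084 0.0037]
column 0.9 [400. 260.] [0.6048 0.2645 0.0526]
plate 0.63 [369. 242.] [0.5201 0.1757 0.033 ]
top 448.03070195905025 [0.3369 0.0035 1.4218]
cartridge_a 0.83 [444. 202.] [ 0.5326 -0.3832  0.0319]
cartridge_a 0.82 [367. 198.] [ 0.5412 -0.1433  0.0274]
cartridge_a 0.79 [361. 251.] [ 0.3787 -0.1227  0.0324]
cartridge_a 0.79 [259. 142.] [0.7243 0.2017 0.0263]
mat 0.64 [365. 197.] [ 0.5435 -0.1365  0.0327]
mat 0.49 [443. 202.] [ 0.529  -0.3792  0.0347]
tray 0.9 [442. 209.] [ 0.5086 -0.3787  0.0223]
gauge 0.89 [261. 204.] [0.519  0.1886 0.0349]
knob 0.69 [194. 171.] [0.5711 0.3277 0.2985]
foot 0.46 [190. 188.] [0.55   0.3792 0.1611]
foot 0.39 [189. 270.] [0.314  0.4082 0.0286]
column 0.81 [237. 178.] [0.5955 0.261  0.0645]
plate 0.86 [264. 200.] [0.5324 0.1834 0.0293]
plate 0.7 [238. 178.] [0.5981 0.2606 0.0673]
plate 0.7 [424. 282.] [ 0.2834 -0.3147  0.0259]
[0.2456 0.5747 0.2313] [0.     0.2005 0.9797 0.    ] 0.9 [ 0.9077 -0.8814 -0.3014]
```

View pics/top0.png

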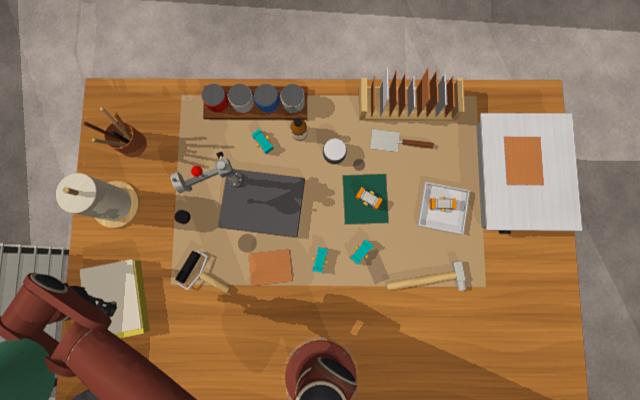

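View pics/scene0.png

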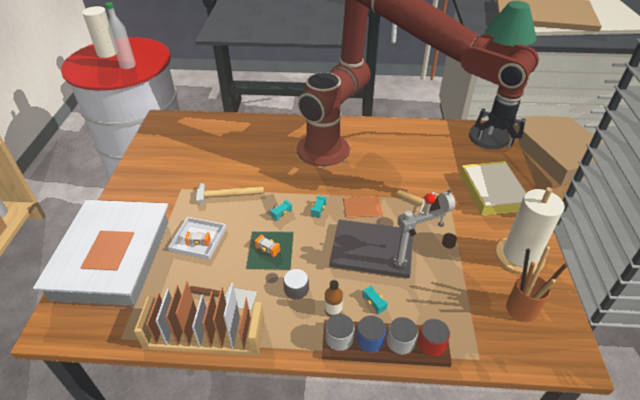

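Candidates for the cartridge, in top-view pixels: orange on the mat (368,198), orange in the tray (443,203), and turquoise at (262,140), (362,251) and (321,260). The job is the orange one on the green mat. The gauge arm points to +y, with the knob at (196,171). Next I'll measure the gauge and cartridge and crop close.

```bash
python3 - <<'E'
from h import *
ci=camera_info('top'); D=np.load('pics/top0.npz')['D']; im=cv2.imread('pics/top0.png'); P=cloud(ci,D)
z=P[...,2]; hsv=cv2.cvtColor(im,cv2.COLOR_BGR2HSV)
# plate
m=(z>.022)&(z<.04)&(P[...,0]>.40)&(P[...,0]<.66)&(P[...,1]>.03)&(P[...,1]<.36)&(hsv[...,1]<90)&(hsv[...,2]<130)
n,l,st,_=cv2.connectedComponentsWithStats(m.astype(np.uint8)); k=1+np.argmax(st[1:,4]); Q=P[l==k]
r=cv2.minAreaRect((Q[:,:2]*1000).astype(np.float32)); print('plate',r,np.median(Q[:,2]))
print(cv2.boxPoints(r))
# cartridge on mat
m=(z>.012)&(P[...,0]>.46)&(P[...,0]<.63)&(P[...,1]>-.22)&(P[...,1]<-.06)
Q=P[m]; r=cv2.minAreaRect((Q[:,:2]*1000).astype(np.float32)); print('cart',r,Q.mean(0),Q[:,2].max())
# column / knob
m=(z>.2)&(P[...,0]>.5)&(P[...,0]<.68)&(P[...,1]>.2)&(P[...,1]<.42); print('gauge hi',P[m].mean(0))
red=(hsv[...,1]>180)&((hsv[...,0]<6)|(hsv[...,0]>174))&(P[...,1]>.25)&(P[...,1]<.4)&(z>.2); print('red',red.sum(),np.median(P[red],0),P[red][:,2].max())
v,u=np.nonzero(red);print(u.mean(),v.mean(),onz(ci,u.mean(),v.mean(),.292))
mm=(z>.2)&(P[...,0]>.5)&(P[...,0]<.7)&(P[...,1]>.2)&(P[...,1]<.42); v,u=np.nonzero(mm); print(u.min(),u.max(),v.min(),v.max())
cv2.imwrite('pics/crop.png',np.hstack([cv2.resize(im[165:230,335:400],(390,390),interpolation=2),cv2.resize(im[150:215,165:230+0],(390,390),interpolation=2)]))
E
```

```text
plate ((526.2080688476562, 189.25384521484375), (250.564697265625, 189.31385803222656), 83.15666961669922) 0.029055597184768245
[[417.2975  76.1429]
 [605.2626  53.5852]
 [635.1187 302.3648]
 [447.1535 324.9225]]
cart ((537.1309204101562, -133.3733673095703), (95.76750946044922, 75.78614044189453), 42.056541442871094) [ 0.539  -0.1476  0.0321] 0.04438634023600807
gauge hi [0.5717 0.3201 0.2441]
red 97 [0.5689 0.3227 0.2944] 0.5890743268281446
192.75257731958763 184.88659793814432 [0.5335 0.3308 0.292 ]
171 233 152 193
```

View pics/crop.png

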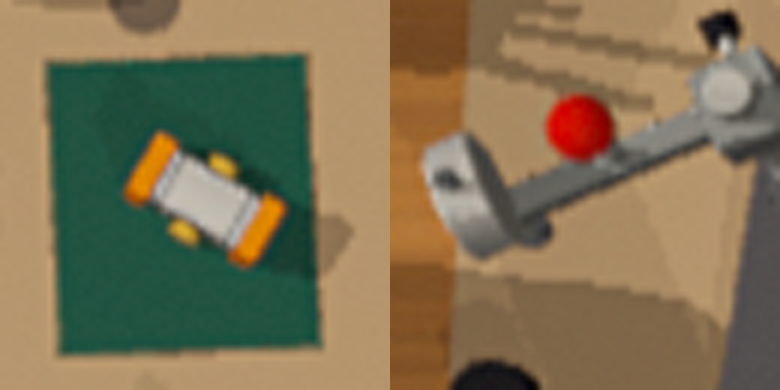

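The crop confirms the choice: orange caps, steel barrel and brass bosses on the green mat. In top pixels its middle is about (369.5,198) and the pin direction is about −30° in world. The knob, arm and column also show clearly.

```bash
python3 -m handwheel '[[[0.0147,-0.0363,-0.001,0,0,-4.84],[0.0147,-0.0363,-0.001,0,0,-4.84],[0.0147,-0.0363,-0.001,0,0,-4.84],[0.0147,-0.0363,-0.001,0,0,-4.84],[0.0147,-0.0363,-0.001,0,0,-4.84],[0.0147,-0.0363,-0.001,0,0,-4.84],[0.0147,-0.0363,-0.001,0,0,-4.84],[0.0147,-0.0363,-0.001,0,0,-4.84],[0.0147,-0.0363,-0.001,0,0,-4.84],[0.0147,-0.0363,-0.001,0,0,-4.84],[0.0147,-0.0363,-0.001,0,0,-4.84],[0.0147,-0.0363,-0.001,0,0,-4.84],[0.0147,-0.0363,-0.001,0,0,-4.84],[0.0147,-0.0363,-0.001,0,0,-4.84],[0.0147,-0.0363,-0.001,0,0,-4.84],[0.0147,-0.0363,-0.001,0,0,-4.84],[0.0147,-0.0363,-0.001,0,0,-4.84],[0.0147,-0.0363,-0.001,0,0,-4.84],[0.0147,-0.0363,-0.001,0,0,-4.84],[0.0147,-0.0363,-0.001,0,0,-4.84]]]' 1
python3 -m handwheel '[[[0,0,-0.03,0,0,0],[0,0,-0.03,0,0,0],[0,0,-0.03,0,0,0],[0,0,0,0,0,0],[0,0,0,0,0,0]]]'
cat > c.py <<'E'
from h import *
import sys
s=state(); ci=camera_info('wrist'); im,D=grab_frame('wrist'); cv2.imwrite(f'pics/{sys.argv[1]}.png',im)
R=__import__('scipy.spatial.transform',fromlist=['Rotation']).Rotation.from_quat(np.roll(s['tool_rot'],-1)).as_matrix()
print(s['time'],np.array(s['tool_pos']),'tool y deg',np.degrees(np.arctan2(R[1,1],R[0,1])),'z',R[:,2],np.array(s['contact_force']))
P=cloud(ci,D,True); hsv=cv2.cvtColor(im,cv2.COLOR_BGR2HSV)
zt=float(sys.argv[2]); z=P[...,2]
t=np.array(s['tool_pos']); near=np.hypot(P[...,0]-t[0],P[...,1]-t[1])<.08
org=(hsv[...,0]<17)&(hsv[...,1]>160)&(hsv[...,2]>100)&near&(z>zt-.03)&(z<.2)
br=(hsv[...,0]>17)&(hsv[...,0]<32)&(hsv[...,1]>120)&(hsv[...,2]>100)&near&(z>zt-.03)&(z<.2)
for nm,m in(('orange',org),('brass',br)):
    n,l,st,c=cv2.connectedComponentsWithStats(m.astype(np.uint8))
    for k in range(1,n):
        if st[k,4]>30: Q=P[l==k]; print(nm,st[k,4],c[k],'mean',Q.mean(0),'onz',onz(ci,*c[k],zt,True),'lo',Q.min(0),'hi',Q.max(0))
print(pinpoint('wrist','cartridge_a')[:2])
E
python3 c.py w0 0.03
```

```text
time: 2.57
tool_pos: [0.54, -0.1534, 0.2114]
tool_rot: [0.0, 0.867, 0.498, 0.0]
contact_force: [-0.7, -0.2, 0.3]
gripper_width: 0.994
grasp_force: 0.0
time: 2.98
tool_pos: [0.5382, -0.1507, 0.1196]
tool_rot: [-0.002, 0.866, 0.5, -0.001]
contact_force: [0.6, -1.3, 0.4]
gripper_width: 1.0
grasp_force: 0.0
2.9833 [ 0.5382 -0.1507  0.1196] tool y deg -29.941825399585568 z [-0.0041  0.0018 -1.    ] [ 0.5959 -1.2952  0.4092]
orange 913 [319.2903 158.8905] mean [ 0.5585 -0.1193  0.0319] onz [ 0.5582 -0.1197  0.03  ] lo [ 0.5355 -0.1397  0.0021] hi [ 0.5745 -0.1073  0.0397]
orange 631 [318.5166 238.7956] mean [ 0.5259 -0.175   0.0358] onz [ 0.5246 -0.1774  0.03  ] lo [ 0.5063 -0.2039  0.0029] hi [ 0.5428 -0.1622  0.0395]
brass 194 [294.6598 196.3093] mean [ 0.5253 -0.1373  0.0244] onz [ 0.5266 -0.136   0.03  ] lo [ 0.5134 -0.1462  0.0017] hi [ 0.5318 -0.1298  0.0319]
brass 191 [343.2094 196.5707] mean [ 0.5593 -0.157   0.0246] onz [ 0.5597 -0.1553  0.03  ] lo [ 0.5514 -0.1695  0.002 ] hi [ 0.5652 -0.1506  0.0321]
[{'position': [161.2, 255.3], 'conf': 0.71}, {'position': [318.3, 196.8], 'conf': 0.67}]
```

View pics/w0.png

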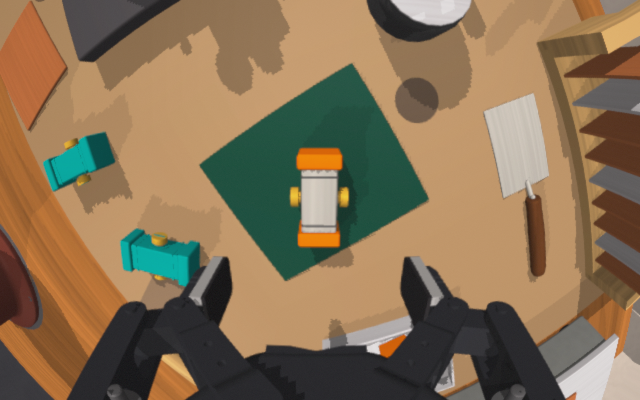

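The wrist view is square on: barrel middle at (318,197), bosses at (295,196) and (343,197), so the yaw is right. I'll shift about (+4.3, +3.7) mm, go down and grip.

```bash
python3 -m handwheel '[[[0.0043,0.0037,-0.02,0,0,0],[0,0,-0.025,0,0,0],[0,0,-0.025,0,0,0],[0,0,-0.022,0,0,0],[0,0,-0.015,0,0,0],[0,0,-0.008,0,0,0],[0,0,0,0,0,0],[0,0,0,0,0,0]]]'
python3 - <<'E'
from h import *
s=state();print(np.array(s['tool_pos']),np.array(s['contact_force']))
E
```

```text
time: 3.75
tool_pos: [0.5453, -0.148, 0.0082]
tool_rot: [0.001, 0.866, 0.501, 0.001]
contact_force: [0.0, -0.0, 0.3]
gripper_width: 1.001
grasp_force: 0.0
[ 0.5453 -0.148   0.0082] [ 0.0242 -0.0089  0.3185]
```

```bash
python3 -m handwheel '[[[-0.001,0.0005,-0.004,0,0,0],[0,0,0,0,0,0],[0,0,0,0,0,0]]]'; python3 -m handwheel '[[[0,0,0,0,0,0],[0,0,0,0,0,0],[0,0,0,0,0,0],[0,0,0,0,0,0],[0,0,0,0,0,0],[0,0,0,0,0,0],[0,0,0,0,0,0],[0,0,0,0,0,0]]]' 0
```

```text
time: 4.0
tool_pos: [0.5435, -0.1473, 0.0033]
tool_rot: [0.001, 0.866, 0.501, 0.001]
contact_force: [0.3, 0.5, 0.1]
gripper_width: 0.999
grasp_force: 0.0
time: 4.67
tool_pos: [0.5431, -0.1472, 0.0028]
tool_rot: [0.0, 0.866, 0.501, 0.0]
contact_force: [-2.2, 0.7, 5.8]
gripper_width: 0.524
grasp_force: 61.9
```

```bash
python3 -m handwheel '[[[0,0,0.008,0,0,0],[0,0,0.012,0,0,0],[0,0,0.015,0,0,0],[0,0,0.02,0,0,0],[0,0,0.025,0,0,0],[0,0,0.025,0,0,0],[0,0,0.02,0,0,0],[0,0,0.015,0,0,0],[0,0,0.01,0,0,0],[0,0,0,0,0,0],[0,0,0,0,0,0],[0,0,0,0,0,0],[0,0,0,0,0,0]]]'; sed -i 's/z<.2)/z<.25)/g' c.py; python3 c.py w1 0.17; python3 - <<'E'
import cv2; from h import *
im,D=grab_frame('scene'); P=cloud(camera_info('scene'),D)
a=cv2.imread('pics/w1.png')[120:320,200:440]
v,u=285,240
cv2.imwrite('pics/w1c.png',np.hstack([cv2.resize(a,(400,333)),cv2.resize(im[150:270,200:344],(400,333))]))
E
```

```text
time: 5.75
tool_pos: [0.5418, -0.1466, 0.1503]
tool_rot: [-0.001, 0.866, 0.5, -0.001]
contact_force: [-1.1, 0.0, -4.5]
gripper_width: 0.522
grasp_force: 62.1
5.75 [ 0.5418 -0.1466  0.1503] tool y deg -29.938266442799478 z [-0.0031  0.0013 -1.    ] [-1.1126  0.0314 -4.5185]
orange 1496 [318.387  208.2447] mean [ 0.558  -0.1203  0.1558] onz [ 0.5605 -0.1158  0.17  ] lo [ 0.5346 -0.1413  0.1455] hi [ 0.5734 -0.1081  0.1604]
orange 1010 [314.7356 339.2584] mean [ 0.5377 -0.1526  0.2027] onz [ 0.5218 -0.1797  0.17  ] lo [ 0.5218 -0.1637  0.196 ] hi [ 0.5575 -0.1316  0.2271]
brass 475 [275.1032 280.5116] mean [ 0.5261 -0.1358  0.173 ] onz [ 0.5247 -0.1373  0.17  ] lo [ 0.5195 -0.1454  0.16  ] hi [ 0.5301 -0.1297  0.1791]
brass 503 [357.1372 280.6859] mean [ 0.5589 -0.1548  0.1729] onz [ 0.5583 -0.1567  0.17  ] lo [ 0.552  -0.1639  0.153 ] hi [ 0.5646 -0.1493  0.1775]
[{'position': [94.9, 161.5], 'conf': 0.84}, {'position': [314.3, 279.6], 'conf': 0.64}]
```

View pics/w1c.png

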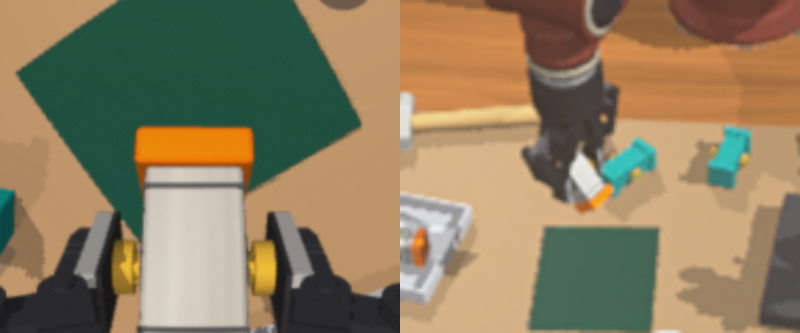

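Held by the pin, the far end (toward world +60°, image top) has sunk to about 50°, so it is the heavy end. I'll carry it to the plate along gauge angle ≈0.8 rad (target (0.503,0.196)), stopping short so the edge can be set down first.

```bash
python3 -m handwheel '[[[-0.0014,0.008,0,0,0,0],[-0.003,0.018,0,0,0,0],[-0.0047,0.028,0,0,0,0],[-0.0057,0.034,0,0,0,0],[-0.0061,0.036,0,0,0,0],[-0.0061,0.036,0,0,0,0],[-0.0061,0.036,0,0,0,0],[-0.0057,0.034,0,0,0,0],[-0.0051,0.030,0,0,0,0],[-0.0042,0.025,0,0,0,0],[-0.003,0.018,0,0,0,0],[-0.0017,0.010,0,0,0,0],[-0.001,0.0055,0,0,0,0]]]'; python3 -m handwheel '[[[0,0,-0.01,0,0,0],[0,0,-0.02,0,0,0],[0,0,-0.025,0,0,0],[0,0,-0.02,0,0,0],[0,0,-0.01,0,0,0],[0,0,-0.002,0,0,0],[0,0,0,0,0,0],[0,0,0,0,0,0],[0,0,0,0,0,0]]]'; python3 c.py w2 0.085; cat > t.py <<'E'
from h import *
# tilt of barrel by plane fit of its grey top, plate height, from the wrist camera
s=state(); ci=camera_info('wrist'); im,D=grab_frame('wrist'); P=cloud(ci,D,True); t=np.array(s['tool_pos'])
hsv=cv2.cvtColor(im,cv2.COLOR_BGR2HSV); h=np.array([.5,.866])
d=P[...,:2]-t[:2]; a=d@h; b=d@np.array([.866,-.5])
m=(abs(b)<.009)&(hsv[...,1]<60)&(hsv[...,2]>110)&(a>-.02)&(a<.035)&(P[...,2]>.05)&(P[...,2]<.14)
c=np.polyfit(a[m],P[...,2][m],1); print('grey n',m.sum(),'tilt',-np.degrees(np.arctan(c[0])),'c',c)
o=(hsv[...,0]<17)&(hsv[...,1]>160)&(hsv[...,2]>100)&(abs(b)<.025)&(abs(a)<.07)&(P[...,2]>.02)&(P[...,2]<.14); print('orange a,z range',a[o].min(),a[o].max(),P[...,2][o].min(),P[...,2][o].max())
p=(a>.06)&(a<.1)&(abs(b)<.05); print('plate z',np.median(P[...,2][p]),p.sum(),'cam',np.array(ci['T'])[:3,3]-t)
E
python3 t.py
```

```text
time: 6.98
tool_pos: [0.4884, 0.1728, 0.1522]
tool_rot: [-0.0, 0.865, 0.501, -0.0]
contact_force: [0.2, -0.5, -3.7]
gripper_width: 0.523
grasp_force: 62.1
time: 7.73
tool_pos: [0.4905, 0.1714, 0.0671]
tool_rot: [0.001, 0.866, 0.5, 0.001]
contact_force: [0.3, -0.3, -3.0]
gripper_width: 0.523
grasp_force: 62.0
7.7333 [0.4905 0.1714 0.0671] tool y deg -29.954291827941013 z [ 0.0031  0.0005 -1.    ] [ 0.2936 -0.2847 -3.0143]
orange 535 [327.7664 216.6636] mean [0.5079 0.1906 0.0692] onz [0.5104 0.1963 0.085 ] lo [0.4802 0.1708 0.0585] hi [0.5299 0.2408 0.2104]
orange 552 [285.9239 335.9348] mean [0.4788 0.1746 0.1221] onz [0.4573 0.1467 0.085 ] lo [0.4722 0.1677 0.115 ] hi [0.5299 0.2408 0.2104]
orange 114 [342.6316 330.3158] mean [0.4982 0.1652 0.1203] onz [0.4857 0.1352 0.085 ] lo [0.4844 0.1561 0.1155] hi [0.5065 0.1757 0.1414]
brass 943 [309.8717 208.0764] mean [0.5025 0.1987 0.0684] onz [0.5057 0.2036 0.085 ] lo [0.4897 0.1909 0.0613] hi [0.5299 0.2408 0.2104]
brass 498 [274.7952 280.3735] mean [0.4747 0.1825 0.0898] onz [0.4725 0.1802 0.085 ] lo [0.4681 0.1725 0.0708] hi [0.5299 0.2408 0.2104]
brass 506 [357.0059 280.9071] mean [0.5074 0.1633 0.0898] onz [0.5065 0.1602 0.085 ] lo [0.5005 0.1546 0.0776] hi [0.5131 0.1688 0.094 ]
brass 1206 [325.9461 336.0705] mean [0.4914 0.1659 0.1207] onz [0.4761 0.1361 0.085 ] lo [0.4803 0.158  0.1162] hi [0.5299 0.2408 0.2104]
[{'position': [315.3, 278.7], 'conf': 0.96}, {'position': [563.1, 53.3], 'conf': 0.88}]
grey n 4180 tilt 57.31333910207619 c [-1.5585  0.1079]
orange a,z range -0.008044403931487545 0.0323050074747386 0.029282260875246408 0.1399939055210913
plate z 0.030631458678975182 12577 cam [0.0394 0.0694 0.1433]
```

```bash
python3 -m handwheel '[[[0.0016,0.0037,-0.004,0,0,0],[0,0,-0.004,0,0,0],[0,0,-0.002,0,0,0],[0,0,-0.001,0,0,0],[0,0,0,0,0,0],[0,0,0,0,0,0]]]'; python3 -m handwheel '[[[0,0,-0.001,0,0,0],[0,0,0,0,0,0],[0,0,0,0,0,0]]]';python3 -m handwheel '[[[0,0,-0.001,0,0,0],[0,0,0,0,0,0],[0,0,0,0,0,0]]]'; python3 t.py
```

```text
time: 8.38
tool_pos: [0.4906, 0.1751, 0.0541]
tool_rot: [-0.0, 0.866, 0.501, -0.0]
contact_force: [0.9, -0.2, -3.6]
gripper_width: 0.525
grasp_force: 62.2
time: 8.63
tool_pos: [0.4909, 0.1752, 0.0538]
tool_rot: [-0.0, 0.866, 0.5, 0.0]
contact_force: [-2.6, 1.0, 0.7]
gripper_width: 0.524
grasp_force: 62.6
time: 8.88
tool_pos: [0.4912, 0.1756, 0.0537]
tool_rot: [-0.0, 0.866, 0.5, 0.001]
contact_force: [-2.9, 0.1, 6.6]
gripper_width: 0.525
grasp_force: 63.2
grey n 4128 tilt 58.45968487650506 c [-1.6293  0.0955]
orange a,z range -0.008086778318759109 0.031556423240224646 0.02887702389133323 0.12913570247722217
plate z 0.030623917167610995 14482 cam [0.0397 0.0693 0.1432]
```

```bash
python3 -m handwheel '[[[0.0015,0.0025,0.0003,0,0,0],[0,0,0,0,0,0],[0.0014,0.0025,0.0001,0,0,0],[0,0,0,0,0,0],[0.0016,0.0028,-0.0001,0,0,0],[0,0,0,0,0,0],[0.0017,0.0029,-0.0004,0,0,0],[0,0,0,0,0,0],[0,0,0,0,0,0]]]'; python3 t.py
```

```text
time: 9.68
tool_pos: [0.4978, 0.1867, 0.0534]
tool_rot: [-0.0, 0.866, 0.5, 0.001]
contact_force: [-1.9, 3.7, 5.8]
gripper_width: 0.521
grasp_force: 63.0
grey n 2909 tilt 76.57415179695919 c [-4.1892  0.1248]
orange a,z range -0.011746149766299266 0.02325730929187294 0.029414962036497933 0.12960272319493324
plate z 0.030630759111549694 14461 cam [0.0395 0.0692 0.1434]
```

```bash
python3 -m handwheel '[[[0.0012,0.0021,-0.0004,0,0,0],[0,0,0,0,0,0],[0.0012,0.0022,-0.0007,0,0,0],[0,0,0,0,0,0],[0.001,0.0017,-0.0007,0,0,0],[0,0,0,0,0,0],[0.001,0.0017,-0.0007,0,0,0],[0,0,0,0,0,0],[0.0007,0.0012,-0.0005,0,0,0],[0,0,0,0,0,0],[0,0,0,0,0,0]]]'; python3 t.py; python3 c.py w3 0.068 | head -8
```

```text
time: 10.65
tool_pos: [0.5024, 0.1947, 0.0508]
tool_rot: [0.0, 0.866, 0.501, 0.0]
contact_force: [-4.8, -0.8, 10.0]
gripper_width: 0.524
grasp_force: 63.6
grey n 1695 tilt -71.45870699256494 c [2.9815 0.0359]
orange a,z range -0.010677966164633242 0.016528176342448117 0.02938010738131569 0.1266853188174476
plate z 0.03077257149832366 16527 cam [0.0397 0.0695 0.1431]
10.7 [0.5024 0.1947 0.0508] tool y deg -29.92462466580878 z [ 0.0004 -0.0001 -1.    ] [-6.1527  0.4079 10.0652]
orange 56 [345.5179 238.9821] mean [0.5201 0.1937 0.0418] onz [0.5239 0.2059 0.068 ] lo [0.5161 0.1853 0.0381] hi [0.5238 0.2008 0.0598]
orange 4740 [322.216 315.415] mean [0.5076 0.1997 0.1055] onz [0.4932 0.1727 0.068 ] lo [0.4771 0.1742 0.0755] hi [0.5239 0.2164 0.1267]
brass 489 [313.3517 230.1963] mean [0.5076 0.2071 0.0419] onz [0.5136 0.2169 0.068 ] lo [0.4882 0.1958 0.0386] hi [0.5229 0.2155 0.0477]
brass 322 [273.3571 276.3075] mean [0.4875 0.2082 0.074 ] onz [0.4847 0.2053 0.068 ] lo [0.4798 0.201  0.0617] hi [0.498  0.2166 0.1007]
brass 323 [358.3406 276.2446] mean [0.521  0.1887 0.0736] onz [0.52   0.1851 0.068 ] lo [0.5169 0.1792 0.0626] hi [0.525  0.2017 0.1024]
brass 834 [287.4556 317.1823] mean [0.4967 0.2057 0.1063] onz [0.4769 0.1805 0.068 ] lo [0.4919 0.1871 0.1031] hi [0.5024 0.2163 0.1084]
[{'position': [580.7, 87.9], 'conf': 0.92}, {'position': [318.1, 281.8], 'conf': 0.85}]
```

View pics/w3.png

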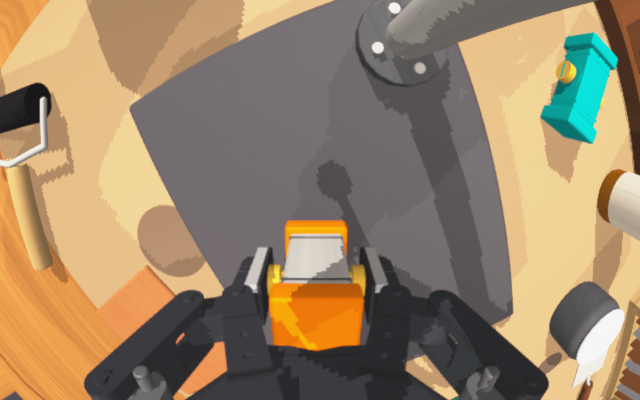

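The cartridge now stands: top cap around (317,315), lower cap (317,228) on the plate, column flange at (400,45). I'll check the top face is level before letting go.

```bash
cat > p.py <<'E'
from h import *
# level and centre of the standing cartridge's top face
s=state(); ci=camera_info('wrist'); im,D=grab_frame('wrist'); P=cloud(ci,D,True); t=np.array([.5033,.196])
hsv=cv2.cvtColor(im,cv2.COLOR_BGR2HSV); d=P[...,:2]-t; z=P[...,2]
m=(hsv[...,0]<28)&(hsv[...,1]>140)&(np.hypot(*np.moveaxis(d,-1,0))<.035)&(z>.098)&(z<.115)
a=d[m]@np.array([.5,.866]); b=d[m]@np.array([.866,-.5]); A=np.c_[a,b,np.ones(len(a))]; c=np.linalg.lstsq(A,z[m],rcond=None)[0]
print(s['time'],'n',m.sum(),'slope deg along h',np.degrees(c[0]),'along pin',np.degrees(c[1]),'z',c[2])
print('a',np.percentile(a,[1,99]),'b',np.percentile(b,[1,99]))
r=cv2.minAreaRect((P[m][:,:2]*1000).astype(np.float32)); print('rect',r)
E
python3 p.py
```

```text
10.8 n 5483 slope deg along h -8.266685813103734 along pin -0.07225147970038534 z 0.10628882530846696
a [-0.0096  0.0144] b [-0.0167  0.0161]
rect ((503.840576171875, 197.6143341064453), (26.990108489990234, 34.20917892456055), 59.46247482299805)
```

```bash
cat >> p.py <<'E'
for k in np.arange(-.012,.024,.003):
    q=(a>k)&(a<k+.003)
    if q.sum()>20: print(round(k,3),q.sum(),np.median(z[m][q]),np.percentile(z[m][q],[5,95]))
E
python3 p.py; python3 - <<'E'
from h import *
im,D=grab_frame('scene'); ci=camera_info('scene')
T=np.linalg.inv(np.array(ci['T'])); p=T[:3,:3]@np.array([.503,.196,.07])+T[:3,3]; u=ci['cx']+ci['fx']*p[0]/-p[2]; v=ci['cy']-ci['fy']*p[1]/-p[2]; print(u,v)
u,v=int(u),int(v); cv2.imwrite('pics/s3.png',cv2.resize(im[v-40:v+40,u-50:u+50],(750,600),interpolation=2))
E
```

```text
10.85 n 5463 slope deg along h -8.19937937521274 along pin -0.13417205114564668 z 0.1062984857220783
a [-0.0097  0.0144] b [-0.0168  0.0161]
rect ((503.79412841796875, 197.63943481445312), (26.637451171875, 34.181236267089844), 59.676246643066406)
-0.012 106 0.1063607828963527 [0.1055 0.1072]
-0.009 449 0.10649276623816965 [0.1057 0.1073]
-0.006 498 0.10654956279643907 [0.1057 0.1074]
-0.003 507 0.10652727472056547 [0.1055 0.1073]
-0.0 531 0.10654036225923137 [0.1056 0.1074]
0.003 563 0.10647402611892681 [0.1055 0.1074]
0.006 601 0.1065278382136923 [0.1056 0.1074]
0.009 643 0.10650442407428021 [0.1055 0.1073]
0.012 1564 0.10364292997326496 [0.0987 0.1067]
376.1447467974837 230.52976914645333
```

View pics/s3.png

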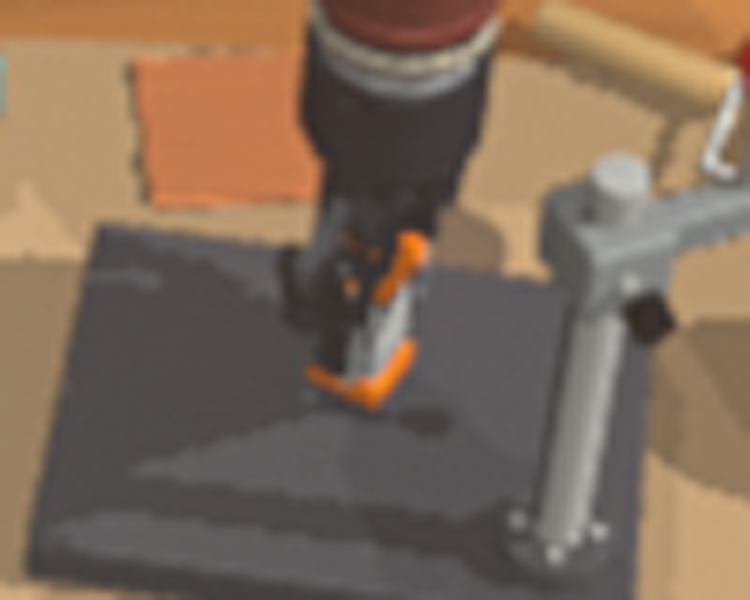

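The top face is dead level at z=0.1065, centred near (0.502,0.194). The scene crop agrees: it is upright, clear of the column at (580,440), with its base at about (365,385). Now I'll relieve the press, open and rise.

```bash
python3 -m handwheel '[[[0,0,0.0008,0,0,0],[0,0,0,0,0,0]]]'; python3 -m handwheel '[[[0,0,0,0,0,0],[0,0,0,0,0,0],[0,0,0,0,0,0],[0,0,0,0,0,0],[0,0,0,0,0,0],[0,0,0,0,0,0],[0,0,0,0,0,0]]]' 1;  python3 -m handwheel '[[[0,0,0.005,0,0,0],[0,0,0.015,0,0,0],[0,0,0.03,0,0,0],[0,0,0.03,0,0,0],[0,0,0.03,0,0,0],[0,0,0.03,0,0,0],[0,0,0.01,0,0,0],[0,0,0,0,0,0],[0,0,0,0,0,0]]]'; cat > q.py <<'E'
from h import *
ci=camera_info('wrist'); im,D=grab_frame('wrist'); P=cloud(ci,D,True); z=P[...,2]; hsv=cv2.cvtColor(im,cv2.COLOR_BGR2HSV)
d=P[...,:2]-np.array([.502,.194]); m=(hsv[...,0]<28)&(hsv[...,1]>140)&(np.hypot(*np.moveaxis(d,-1,0))<.04)&(z>.1035)&(z<.11)
r=cv2.minAreaRect((P[m][:,:2]*1000).astype(np.float32)); print(m.sum(),'top rect',r,np.median(z[m]))
p=(z>.025)&(z<.036)&(hsv[...,1]<90)&(hsv[...,2]<150); print('plate z',np.median(z[p]))
red=(hsv[...,1]>180)&((hsv[...,0]<6)|(hsv[...,0]>174))&(z>.15)&(z<.4); print('red',red.sum(), np.median(P[red],0) if red.any() else '')
print(state()['time'],np.array(state()['tool_pos']))
cv2.imwrite('pics/q.png',im)
E
python3 q.py
```

```text
time: 11.12
tool_pos: [0.5023, 0.1947, 0.0508]
tool_rot: [0.0, 0.866, 0.501, 0.0]
contact_force: [-2.7, -0.0, 5.8]
gripper_width: 0.523
grasp_force: 63.1
time: 11.7
tool_pos: [0.5019, 0.1947, 0.0499]
tool_rot: [0.0, 0.866, 0.5, -0.0]
contact_force: [0.9, -0.0, -0.3]
gripper_width: 1.001
grasp_force: 0.0
time: 12.45
tool_pos: [0.5019, 0.1947, 0.1998]
tool_rot: [0.0, 0.866, 0.5, 0.0]
contact_force: [-0.4, 0.2, -0.5]
gripper_width: 1.001
grasp_force: 0.0
1616 top rect ((501.937255859375, 193.47097778320312), (33.769805908203125, 34.1726188659668), 59.66830062866211) 0.10651041848153484
plate z 0.03054837512772446
red 0 
12.5 [0.5011 0.1945 0.1982]
```

Released: it stands with its top centred at (0.502,0.1935). Now over to the knob.

```bash
python3 -m handwheel '[[[0,0,0.03,0,0,7],[0,0,0.04,0,0,7],[0,0,0.04,0,0,7],[0,0,0.04,0,0,7],[0.0133,0.0258,0.01,0,0,6],[0.0133,0.0258,0,0,0,6],[0.0133,0.0258,0,0,0,6],[0.0133,0.0258,0,0,0,6],[0.0133,0.0256,0,0,0,6],[0,0,0,0,0,0],[0,0,0,0,0,0],[0,0,0,0,0,0]]]'; cat > k.py <<'E'
from h import *
import sys
s=state(); ci=camera_info('wrist'); im,D=grab_frame('wrist'); P=cloud(ci,D,True); z=P[...,2]; hsv=cv2.cvtColor(im,cv2.COLOR_BGR2HSV)
red=((hsv[...,1]>150)&((hsv[...,0]<6)|(hsv[...,0]>174))&(z>.15)&(z<.4)).astype(np.uint8)
n,l,st,c=cv2.connectedComponentsWithStats(red)
print(s['time'],np.array(s['tool_pos']),np.array(s['joint_pos']),np.array(s['contact_force']))
if n>1:
    k=1+np.argmax(st[1:,4]); Q=P[l==k]
    from scipy.optimize import least_squares
    f=least_squares(lambda p:np.linalg.norm(Q-p,axis=1)-.015,Q.mean(0)-[0,0,.008],loss='soft_l1',f_scale=.001); print('knob',st[k,4],f.x,'px',c[k])
cv2.imwrite(f'pics/{sys.argv[1]}.png',im); np.savez(f'pics/{sys.argv[1]}.npz',P=P)
E
python3 k.py k0
```

```text
time: 13.5
tool_pos: [0.5679, 0.323, 0.3574]
tool_rot: [-0.001, 0.515, 0.857, -0.002]
contact_force: [0.7, -0.1, -0.3]
gripper_width: 1.0
grasp_force: 0.0
13.5 [0.5679 0.323  0.3574] [ 0.4034  0.0787  1.3789 -0.0004  1.6883 -0.0854] [ 0.6943 -0.0592 -0.2685]
knob 1219 [0.5718 0.3262 0.2847] px [323.1124 210.9984]
```

View pics/k0.png

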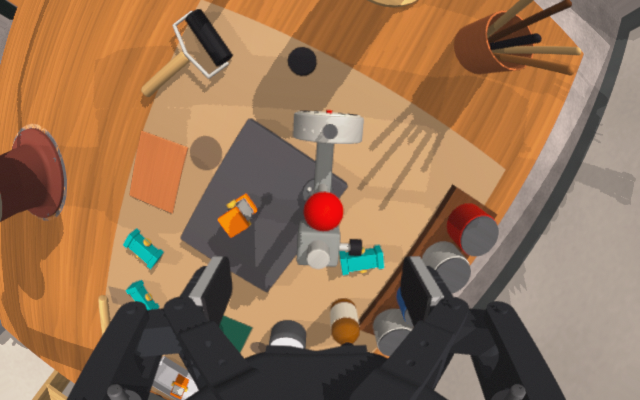

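The knob sits at (323,211) between the open fingers, the arm runs up the picture to the dial at (328,125), and the cartridge stands at (237,215) clear of the arm. Going down on the knob.

```bash
python3 -m handwheel '[[[0.0035,0.003,-0.02,0,0,0],[0,0,-0.025,0,0,0],[0,0,-0.025,0,0,0],[0,0,-0.015,0,0,0],[0,0,-0.0055,0,0,0],[0,0,0,0,0,0],[0,0,0,0,0,0]]]'; python3 -m handwheel '[[[0,0,0,0,0,0],[0,0,0,0,0,0],[0,0,0,0,0,0],[0,0,0,0,0,0],[0,0,0,0,0,0],[0,0,0,0,0,0],[0,0,0,0,0,0],[0,0,0,0,0,0],[0,0,0,0,0,0]]]' 0; python3 k.py k1
```

```text
time: 14.13
tool_pos: [0.5723, 0.3263, 0.2707]
tool_rot: [0.0, 0.515, 0.857, 0.001]
contact_force: [0.6, -1.0, 0.9]
gripper_width: 0.996
grasp_force: 0.0
time: 14.88
tool_pos: [0.5721, 0.3266, 0.2702]
tool_rot: [0.0, 0.515, 0.857, 0.0]
contact_force: [0.2, -0.6, 4.1]
gripper_width: 0.319
grasp_force: 58.9
14.8833 [0.5721 0.3266 0.2702] [ 0.4059  0.111   1.4866 -0.      1.5431 -0.084 ] [ 0.1831 -0.5569  4.089 ]
knob 2842 [0.5721 0.3264 0.2844] px [315.9722 274.899 ]
```

```bash
python3 -m handwheel '[[[-0.0061,-0.0032,0,0,0,6.59],[-0.0057,-0.0039,0,0,0,6.59],[-0.0052,-0.0045,0,0,0,6.59],[-0.0047,-0.0051,0,0,0,6.59],[-0.0041,-0.0056,0,0,0,6.59],[-0.0034,-0.006,0,0,0,6.59],[-0.0027,-0.0064,0,0,0,6.59],[-0.002,-0.0066,0,0,0,6.59],[-0.0012,-0.0068,0,0,0,6.59],[-0.0004,-0.0069,0,0,0,6.59],[0.0004,-0.0069,0,0,0,6.59],[0.0012,-0.0068,0,0,0,6.59],[0.0019,-0.0066,0,0,0,6.59],[0.0027,-0.0064,0,0,0,6.59],[0.0034,-0.006,0,0,0,6.59],[0.0041,-0.0056,0,0,0,6.59],[0,0,0,0,0,0],[0,0,0,0,0,0],[0,0,0,0,0,0]]]'; python3 k.py k2; python3 - <<'E'
from h import *
grab_frame('wrist')
print('foot',pinpoint('wrist','foot')[:2]); 
im,D=grab_frame('scene'); cv2.imwrite('pics/s4.png',im); np.savez('pics/s4.npz',D=D); print('scene foot',pinpoint('scene','foot')[:2],pinpoint('scene','cartridge_a')[:5])
a=cv2.imread('pics/k2.png')
cv2.imwrite('pics/m4.png',np.hstack([cv2.resize(a,(480,300)),cv2.resize(im[140:260,310:438],(320,300),interpolation=2)]))
E
```

```text
time: 16.52
tool_pos: [0.5504, 0.2328, 0.2698]
tool_rot: [0.0, -0.369, 0.929, -0.001]
contact_force: [-0.4, -2.0, 4.1]
gripper_width: 0.317
grasp_force: 59.3
16.5167 [0.5504 0.2328 0.2698] [ 0.2763 -0.0321  1.6344 -0.0013  1.5388 -2.051 ] [-0.424  -1.9921  4.0802]
knob 2841 [0.5504 0.2332 0.284 ] px [315.8141 275.1714]
foot []
scene foot [{'position': [375.0, 216.0], 'conf': 0.51}] [{'position': [280.5, 212.4], 'conf': 0.76}, {'position': [371.2, 298.3], 'conf': 0.75}, {'position': [319.3, 206.9], 'conf': 0.75}, {'position': [374.5, 232.1], 'conf': 0.67}, {'position': [194.0, 240.6], 'conf': 0.59}]
```

View pics/m4.png

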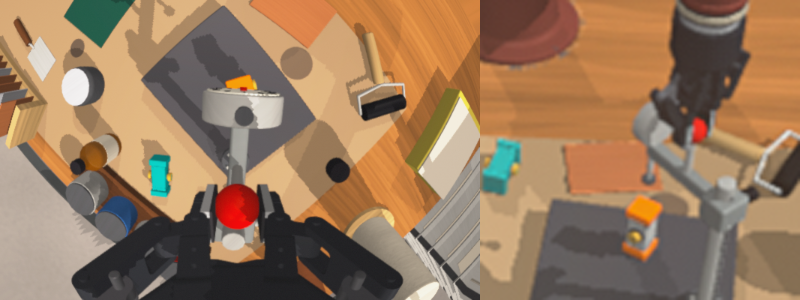

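The knob is still held and the arm now lies over the cartridge (wrist view: cap just behind the dial at (240,85) in the left half). In the scene picture the foot is at about (377,213), above the cap at (375,225). I'll compare foot and cap in one camera.

```bash
python3 - <<'E'
from h import *
ci=camera_info('scene'); T=np.linalg.inv(np.array(ci['T'])); im=cv2.imread('pics/s4.png')
def proj(p): p=T[:3,:3]@np.array(p)+T[:3,3]; return np.array([ci['cx']+ci['fx']*p[0]/-p[2],ci['cy']-ci['fy']*p[1]/-p[2]])
print('top c exp',proj([.5019,.1935,.1065]),'foot exp over cart',proj([.5019,.1935,.157]),'foot pred by knob',proj([.5965+2*(.5504-.5965),.2715+2*(.2332-.2715),.157]))
hsv=cv2.cvtColor(im,cv2.COLOR_BGR2HSV); P=cloud(ci,np.load('pics/s4.npz')['D'])
m=(hsv[...,0]<20)&(hsv[...,1]>150)&(abs(P[...,0]-.50)<.04)&(abs(P[...,1]-.194)<.04)&(P[...,2]>.1); print('cap pts',m.sum(),P[m].mean(0))
top=m&(P[...,2]>.103)&(P[...,2]<.111); r=cv2.minAreaRect((P[top][:,:2]*1000).astype(np.float32)); print(top.sum(),r)
big=cv2.resize(im[195:245,345:405],(720,600),interpolation=cv2.INTER_CUBIC)
for p,c in (([.5019,.1935,.1065],(255,0,0)),([.5019,.1935,.157],(0,255,0))):
    u,v=proj(p); cv2.drawMarker(big,(int((u-345)*12),int((v-195)*12)),c,1,20,2)
cv2.imwrite('pics/s4c.png',big)
E
```

```text
top c exp [376.2335 222.3022] foot exp over cart [377.51   210.8641] foot pred by knob [377.9892 211.4385]
cap pts 98 [0.507  0.1887 0.1146]
79 ((505.3430480957031, 189.8690643310547), (31.429180145263672, 35.70684814453125), 58.466590881347656)
```

View pics/s4c.png

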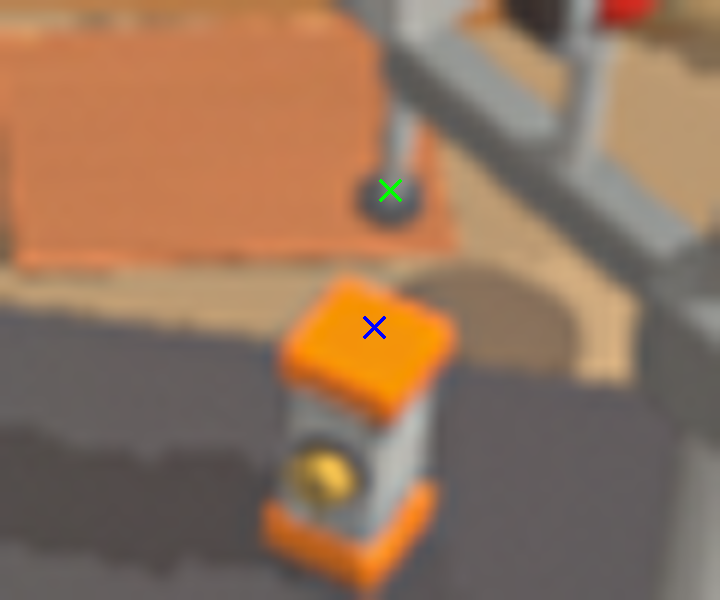

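The offset between marker and picture is the same for the foot (389,204) and the cap centre (368,341), so the foot is over the middle to about 1 mm. Lowering now.

```bash
python3 -m handwheel '[[[0,0,-0.003,0,0,0],[0,0,-0.005,0,0,0],[0,0,-0.007,0,0,0],[0,0,-0.008,0,0,0],[0,0,-0.008,0,0,0],[0,0,-0.007,0,0,0],[0,0,-0.005,0,0,0],[0,0,-0.003,0,0,0],[0,0,0,0,0,0],[0,0,0,0,0,0],[0,0,0,0,0,0]]]'; python3 k.py k3
```

```text
time: 17.73
tool_pos: [0.5499, 0.2333, 0.2224]
tool_rot: [-0.0, -0.371, 0.929, 0.0]
contact_force: [2.2, -1.1, -2.9]
gripper_width: 0.318
grasp_force: 59.1
17.7333 [0.5499 0.2333 0.2224] [ 0.2766 -0.0062  1.6877  0.0003  1.461  -2.0536] [ 2.1668 -1.0818 -2.855 ]
knob 2861 [0.55   0.2338 0.2365] px [315.828  275.1646]
```

```bash
python3 -m handwheel '[[[0,0,-0.001,0,0,0],[0,0,-0.001,0,0,0],[0,0,0,0,0,0]]]' | grep -E 'tool_pos|contact'; python3 -m handwheel '[[[0,0,-0.001,0,0,0],[0,0,-0.001,0,0,0],[0,0,0,0,0,0]]]' | grep -E 'tool_pos|contact'; python3 -m handwheel '[[[0,0,-0.001,0,0,0],[0,0,-0.001,0,0,0],[0,0,0,0,0,0]]]'| grep -E 'tool_pos|contact'; python3 -m handwheel '[[[0,0,-0.001,0,0,0],[0,0,0,0,0,0],[0,0,0,0,0,0]]]'| grep -E 'tool_pos|contact'; python3 k.py k4; python3 - <<'E'
from h import *
im,D=grab_frame('scene'); cv2.imwrite('pics/s5c.png',cv2.resize(im[185:245,340:412],(720,600),interpolation=cv2.INTER_CUBIC))
E
```

```text
tool_pos: [0.55, 0.2333, 0.2221]
contact_force: [-1.6, -1.7, 2.7]
tool_pos: [0.55, 0.2333, 0.2197]
contact_force: [-2.7, -2.3, 4.0]
tool_pos: [0.55, 0.2333, 0.2178]
contact_force: [-3.5, -1.2, 4.7]
tool_pos: [0.55, 0.2333, 0.2169]
contact_force: [-3.2, -2.0, 5.5]
18.7833 [0.55   0.2333 0.2169] [ 0.2766 -0.0028  1.6935  0.0002  1.451  -2.0536] [-3.2474 -2.043   5.5004]
knob 2873 [0.55   0.2337 0.2311] px [315.9669 275.0752]
```

View pics/s5c.png

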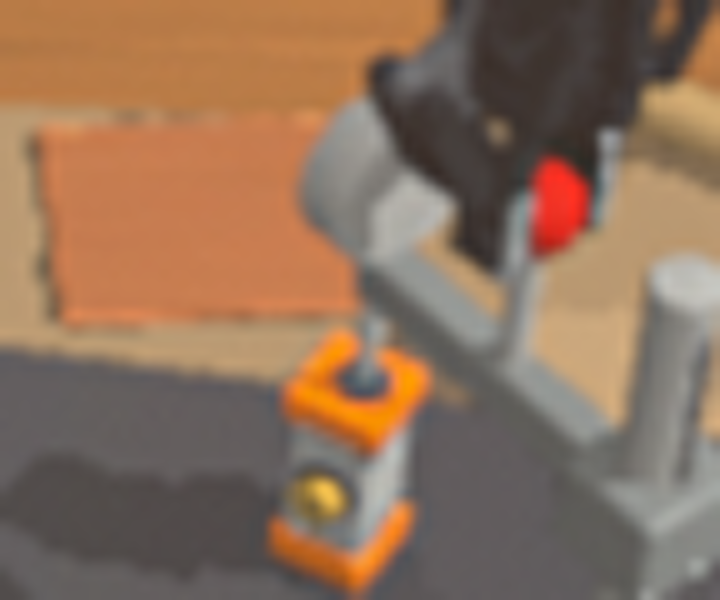

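The foot sits in the middle of the cap (365,380 in the crop) and the knob height puts the plunger at about 2.4 mm. Another 2.6 mm down, then verify.

```bash
python3 -m handwheel '[[[0,0,-0.001,0,0,0],[0,0,-0.001,0,0,0],[0,0,-0.0006,0,0,0],[0,0,0,0,0,0],[0,0,0,0,0,0],[0,0,0,0,0,0]]]' | grep -E 'tool_pos|contact'; python3 k.py k5
```

```text
tool_pos: [0.55, 0.2333, 0.2144]
contact_force: [-4.0, -1.2, 5.8]
19.3833 [0.55   0.2333 0.2144] [ 0.2766 -0.0011  1.6961  0.0003  1.4468 -2.0536] [-3.9713 -1.1996  5.7588]
knob 2871 [0.55   0.2338 0.2286] px [315.9645 275.0404]
```

```bash
python3 -m handwheel '[[[0,0,0,0,0,0],[0,0,0,0,0,0],[0,0,0,0,0,0],[0,0,0,0,0,0],[0,0,0,0,0,0],[0,0,0,0,0,0],[0,0,0,0,0,0],[0,0,0,0,0,0]]]' 1; python3 -m handwheel '[[[0,0,0.01,0,0,0],[0,0,0.02,0,0,0],[0,0,0.03,0,0,0],[0,0,0.03,0,0,0],[0,0,0.025,0,0,0],[0,0,0.015,0,0,0],[0,0,0,0,0,0],[0,0,0,0,0,0],[0,0,0,0,0,0]]]'; python3 k.py k6; python3 - <<'E'
from h import *
im,D=grab_frame('scene'); b=cv2.imread('pics/k6.png'); cv2.imwrite('pics/end.png',np.hstack([cv2.resize(b,(440,275)),cv2.resize(im[175:250,335:425],(330,275),interpolation=cv2.INTER_CUBIC)]))
P=cloud(camera_info('scene'),D); hsv=cv2.cvtColor(im,cv2.COLOR_BGR2HSV)
m=(hsv[...,0]<20)&(hsv[...,1]>150)&(abs(P[...,0]-.505)<.035)&(abs(P[...,1]-.19)<.035)&(P[...,2]>.1)&(P[...,2]<.113); print('cap top',m.sum(),cv2.minAreaRect((P[m][:,:2]*1000).astype(np.float32)))
E
```

```text
time: 20.1
tool_pos: [0.5502, 0.2333, 0.2139]
tool_rot: [0.0, -0.371, 0.929, 0.0]
contact_force: [0.2, -1.1, 0.1]
gripper_width: 1.002
grasp_force: 0.0
time: 20.85
tool_pos: [0.5496, 0.233, 0.3418]
tool_rot: [-0.002, -0.371, 0.929, 0.0]
contact_force: [-0.7, 0.9, 0.3]
gripper_width: 1.001
grasp_force: 0.0
20.85 [0.5496 0.233  0.3418] [ 0.2764 -0.0534  1.5375 -0.      1.6606 -2.0536] [-0.7443  0.8672  0.3384]
knob 889 [0.5499 0.2338 0.2285] px [315.6479 197.4724]
cap top 71 ((504.64569091796875, 189.2023162841797), (32.14545822143555, 37.13719177246094), 63.069793701171875)
```

View pics/end.png

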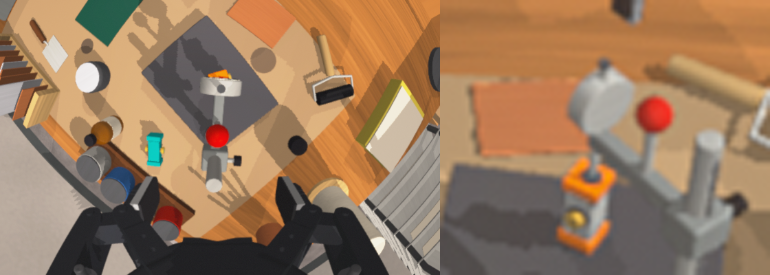

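The cartridge stands with the foot on the middle of its cap (right half, (592,175)), the knob has stayed at z=0.2285 (plunger ≈5 mm), and the gripper is clear. Handing in.

```bash
python3 -c "from plant import job_done; print(job_done())"
```

```text
the job is handed in; nothing more can be done
None
```

The job is handed in: the mat cartridge stands heavy end down on the granite plate, with the gauge foot on the middle of its top and the plunger pushed in about 5 mm (worked out from the knob height, not read off the dial), finished at about 21 s of the 72 s allowed.

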